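# Spline GO-gauge check of a flange hub in a clamshell fixture

### The arm

A 6-joint arm with a two-finger parallel gripper is mounted at the origin on the work surface. World frame = base frame: x ahead of the robot, y to its left, z up, the work surface at z = 0. Lengths are in m, angles in rad, forces in N, time in s.
With the tool pointing down it reaches from about 0.35 to 0.85 m from the base axis. Payload 8.1 kg.
Tool frame: the origin (TCP) lies midway between the tips of the shut fingers; the grasp point (between the pads) lies 19 mm behind it; z points along the fingers, y is the direction in which the jaws open and shut (so a half turn about z gives the same grasp; the last joint's range is limited). The gripper opens to 85 mm and grips with 20 to 120 N. Pads are 22 mm wide; open, the fingers measure 114 mm over their backs; the gripper's body (76 mm by 85 mm) begins 54 mm behind the grasp point. The pads swing forward as they close: fully open they stand 13 mm farther back than shut.
Start: joints at [-1.187, 0.13, 1.488, -0, 1.523, -0.085], TCP at [0.271, -0.535, 0.231] pointing down, gripper open.
Joint ranges: [-2.96, 2.96], [-0.89, 2.26], [0.02, 2.5], [-1.34, 4.48], [0, 2.73], [-2.66, 2.66]. Speed limits (rad/s): [2.39, 2.39, 2.79, 3.14, 3.14, 3.14].

### API

Orientations are given as a rotation vector (axis times angle).
In Python, from station import bot gives the robot as it stands.
- The arm moves only by the shell command python3 -m creep 'ROWS' [FORCE]. ROWS is JSON, a list of rows, each an object of numbers: "jaw": the finger opening in m, from 0 to 0.0854; "dx", "dy", "dz": the shift along the tool's x, y, z in m; "wx", "wy", "wz": the turn, a rotation vector about the tool's x, y, z in rad. A call has 1 to 12 rows; each row is the pose to reach, as a shift and turn from the pose commanded when the call began, along the tool's axes at that moment; what a row does not reach only later rows make up. A row lasts 1/10 s, in which the tool goes at most 50 mm and 8.59 degrees, less where a joint would pass 70% of its speed; a pose out of reach is approached as far as the arm can. A call with a gripper value outside its range is refused whole. The fingers move at their own pace and stop on an object; FORCE is the grip in N (left out, the last holds). Time passes only in rows, so rows that repeat a pose let the fingers close. It gives the time, the measured TCP pose, the force and the opening at its end, in the units of the state.
- bot.state(): the state, without advancing time (a new reading comes with each control period).
- bot.get_image(name): name is "scene" or "top" or "wrist"; returns the picture (384x512x3 uint8, red, green, blue); there is no depth.
- bot.calibration(name): a dict with "mtx" (3x3 intrinsics, pixels), "distortion" ([k1, k2, p1, p2, k3] as OpenCV has them; the pictures are not rectified), "xyz" and "attitude" of the camera in the world. Camera axes: x right, y up, looking along -z (the intrinsics and any distortion apply to the point x, -y, -z); pixel columns grow to the right and rows downward; lengths in m; the calibration is good to about 2 mm. A picture is of the moment at which its call begins: read the wrist's pose just before it. calibration takes no time and is no camera call; for the wrist camera it gives the pose at the moment of the call.
- bot.sign_off(): hands the job in, once; it reports no verdict.
The state is a dict: "t": time; "joints": joint angles; "joint_velocities": joint speeds; "joint_torque": joint torques, N m; "tcp_pos": TCP position; "tool_rot": TCP orientation; "ft_force": force on the tool from outside, world axes, zero at the start; "wrist_torque": the same for the moment, N m; "width": opening from 0.0 (shut) to 1.0 (fully open).
Only numpy, scipy, OpenCV 4.12 (cv2) and the standard library are available. Lean on these libraries where they do the work, as an engineer would, in place of code of your own. Each camera call takes 0.05 s, during which the arm holds its last target. There are 200 camera calls.

### The job

Check the splined hub with the GO gauge (the one with the green band): first lower the hinged leaf of the holding fixture by its handle, without letting it slam, until it lies flat on the base around the hub. Then take the green gauge out of its stand, turn it until its splines mesh with those of the hub, and slide it fully home so that its collar sits flush on the hub's face. Never force it, leave everything else where it is, and finish while still gripping the gauge and pressing it down with a firm push of about 20 N, so that the inspector can try the collar with a feeler gauge.

Things in the scene. Friction and masses are not known exactly. Their poses are not given: they have to be found in the camera images.
- fixture: Grey clamshell fixture, fixed to the bench: base block 130 mm wide (y), 30 mm high, from 62 mm in front of to 75 mm behind the hub's axis; a foot 12 mm high on each side (215 mm overall in y). A round pocket 101 mm across, 14 mm deep, holds the hub's flange. Origin: on the bench under the pocket's centre; +x to the hinge at the far side, -x to the leaf's handle, z up.
- fixture_seat (a point): Centre of the pocket's flat floor, 16 mm above the bench: the hub's origin lies here.
- leaf_hinge (a point): Point on the leaf's hinge axis at mid width, 72 mm along the fixture's +x, 30 mm above the bench (level with the base's top). The axis runs along the fixture's y.
- leaf (a joint): Angle of the hinged upper half (leaf): aluminium plate 130 x 130 x 16 mm, 0.55 kg, round window 76 mm across for the hub's boss. 0 rad: flat and shut on the base; grows as it opens, pi/2 upright, stop at 1.75. It starts about upright, 1.55 to 1.75. Hinge friction (0.14 N m) lets it stand where left near upright; let go below about 1.2, it falls shut.
- leaf_handle (a point): Middle of the leaf's bow handle: round black bar 10 mm thick, 90 mm long, parallel to the hinge, 45 mm off the leaf's free edge, a strut at each end. From the hinge, in the fixture's frame, at leaf angle q: x = -0.179 cos q + 0.008 sin q, z = 0.179 sin q + 0.008 cos q. Shut: 38 mm above the bare bench. A gripper pointing down can pinch it across; it turns freely between the pads.
- hub: Dark steel flange hub, loose in the pocket with 2 mm of play: flange 96 mm across, 12 mm thick; boss 60 mm across, 40 mm high in all. Through bore with six internal splines: grooves 11.8 mm wide every 60 degrees, 42 mm across their floors, 34 mm across the lands. Origin: centre of the underside; z up along the bore; x points along the middle of one groove.
- hub_face (a point): Centre of the hub's flat top face (mouth of the bore), 40 mm above the hub's origin, 56 mm above the bench, 10 mm above the shut leaf's top.
- stand: Wooden gauge stand, fixed, 90 (x) x 190 (y) x 40 mm high, with two round holes 45 mm across, 32 mm deep, at y = -47 and +47 mm, in which the two gauges stand upright, collars on its top. Which gauge is in which hole varies. Origin: centre of the underside.
- gauge: GO gauge, green band round its top, about 0.45 kg, 98 mm tall: splined nose 28 mm long (six teeth 10 mm wide every 60 degrees, 40 mm across, core 32 mm; first 4 mm tapered), then a collar, then a hexagonal handle. Origin: centre of the nose's lower end, z up through the handle, x along the middle of one tooth. In the stand its origin is 12 mm above the bench; home, 28 mm below the hub's face.
- gauge_collar (a point): Centre of the lower face of the gauge's collar (54 mm across, 8 mm thick), 28 mm above the gauge's origin: meets point hub_face when home. The gauge fits the hub in any of six positions, with about 1 mm of play all round (3 degrees of yaw).
- gauge_top (a point): Centre of the handle's top, 98 mm above the gauge's origin. Handle: hexagonal, 26 mm across flats, from 36 to 98 mm above the origin; one flat faces the same way as each tooth.
- nogo: NO-GO gauge, same shape with a red band: bystander in the stand's other hole, leave alone. Origin as the GO gauge.
- test_block: Bystander: round steel hardness test block, 60 mm across, 15 mm high, loose. Origin: centre of the underside.
- feeler_set: Bystander: folded steel feeler gauge set, 95 x 20 x 12 mm, lying loose. Origin: centre of the underside.
- oil_bottle: Bystander: small white oil bottle with red cap, 40 mm across, 85 mm high, loose. Origin: centre of the underside.
Mind the look-alikes: they are no part of the job. What is shaped like the gauge but purple or yellow is not meant.

How it is judged:
On the way, in this order (a step that is already met when the one before it is completed fails the run):
1. the leaf lies shut on the base, edge to edge, with the GO gauge still in its stand (value of joint leaf below 0.025 rad and distance of gauge from where it was at the start of the episode below 0.03 m), for 0.2 s.
2. the GO gauge is lifted clear of its stand, nose above the hub's face (height (world z) of gauge above 0.057 m), for 0.1 s.
3. the splines are meshed and the nose is more than 6 mm down the bore (horizontal distance between gauge_collar and hub_face below 0.004 m and z of gauge_collar in the frame of hub below 0.062 m), for 0.1 s.
At the end, for the whole second after the job is handed in: Leaf shut (under 0.025 rad), hub seated (within 5 mm), GO gauge meshed and home (collar centre within 3 mm sideways, 3.5 mm in all, of the hub face's centre; axes within 0.05 rad), still, in the fingers (over 5 N) and bearing on the hub with over 10 N (its weight: 3.5 to 5.5 N) (value of joint leaf below 0.025 rad and distance between hub and fixture_seat below 0.005 m and horizontal distance between gauge_collar and hub_face below 0.003 m and distance between gauge_collar and hub_face below 0.0035 m and angle between the z axis of gauge and the z axis of hub, either way round below 0.05 rad and contact force between gauge and hub above 10 N and contact force between the fingers and gauge above 5 N and linear speed of gauge below 0.02 m/s); the arm keeps its last pose, push and grip.
It fails at once if the leaf is let slam (it falls shut faster than 2.5 rad/s, 0.45 m/s at its handle) (velocity of joint leaf below -2.5 rad/s).
It fails at once if the gauge is forced: more than 80 N between gauge and hub (contact force between gauge and hub above 80 N).
It fails at once if a bystander (NO-GO gauge, test block, feeler set, oil bottle) is moved more than 20 mm (distance of any of nogo, test_block, feeler_set, oil_bottle from where it was at the start of the episode above 0.02 m).
It also fails if it takes over 61 s, if anything falls off the work surface, if the arm or the gripper's body presses on something with over 40 N, if the wrist force passes 120 N, or if a joint passes its speed limit or range.

## Working session

There is one attempt and no reset: what is moved stays moved. The work goes in short steps, Python scripts to look and compute and a shell command to move; the robot and the scene stay as the last step left them, time stands still between calls to the robot, and variables do not carry over. Pictures are saved under pics/ and viewed, about 8 in all and at most 12, crops included, and the job is handed in when it is done.

```bash
mkdir -p pics; ls; cat > h.py <<'E'
import numpy as np, cv2
from scipy.spatial.transform import Rotation as R
from station import bot
def cal(n):
    c=bot.calibration(n); a=np.array(c["attitude"],float)
    M=a if a.shape==(3,3) else R.from_rotvec(a).as_matrix()
    return np.array(c["mtx"]),np.array(c["distortion"]),np.array(c["xyz"]),M
def ray(c,uv):
    K,d,p,M=c
    n=cv2.undistortPoints(np.array(uv,float).reshape(-1,1,2),K,d).reshape(-1,2)
    return p,(M@np.c_[n[:,0],-n[:,1],-np.ones(len(n))].T).T
def onz(c,uv,z):
    p,r=ray(c,uv); return p+r*((z-p[2])/r[:,2])[:,None]
def proj(c,P):
    K,d,p,M=c; q=(np.atleast_2d(P)-p)@M; q=q*[1,-1,-1]
    return cv2.projectPoints(q,np.zeros(3),np.zeros(3),K,d)[0].reshape(-1,2)
def grab(n,name):
    c=cal(n); im=np.array(bot.get_image(n))[:,:,::-1].copy(); cv2.imwrite(f"pics/{name}.png",im); return c,im
def tool():
    s=bot.state(); return np.array(s["tcp_pos"]),R.from_rotvec(s["tool_rot"])
E
python3 - <<'E'
from h import *
s=bot.state(); print(s)
for n in("top","scene","wrist"):
    c,im=grab(n,n+"0"); print(n,c)
a=[cv2.imread(f"pics/{n}0.png") for n in("top","scene")]
cv2.imwrite("pics/both.png",cv2.resize(np.vstack(a),None,fx=.78,fy=.78))
E
```

```text
pics
{'t': 0.0, 'joints': array([-1.18740371e+00,  1.31176690e-01,  1.48933509e+00, -3.28121247e-05,
        1.52300295e+00, -8.54162284e-02]), 'joint_velocities': array([ 0.00095415, -0.00066966, -0.000704  ,  0.00138245, -0.00047918,
       -0.00041218]), 'joint_torque': array([ 1.74594454e-03, -5.69387591e+01, -5.00550342e+01,  1.85681802e-04,
        1.48278050e-02, -4.76329819e-05]), 'tcp_pos': array([ 0.27087794, -0.53472605,  0.23020452]), 'tool_rot': array([-3.05383434e+00, -7.29240126e-01,  4.98770398e-04]), 'ft_force': array([0.34084249, 0.67514324, 0.15622632]), 'wrist_torque': array([-0.00321684, -0.02648407, -0.00463211]), 'width': 0.9991958552505085}
top (array([[391.88948657,   0.        , 254.19172214],
       [  0.        , 391.88948657, 191.72942562],
       [  0.        ,   0.        ,   1.        ]]), array([-0.08161265,  0.        ,  0.        ,  0.        ,  0.        ]), array([0.36791957, 0.12020816, 1.17550577]), array([[-4.56229053e-02,  9.76601041e-01, -2.10164118e-01],
       [-9.98958612e-01, -4.47052469e-02,  9.11765288e-03],
       [-4.91129496e-04,  2.
[... 224 characters left out ...]
   ,  0.        ,  0.        ,  0.        ]), array([ 1.11984654, -0.44767036,  0.80805613]), array([[ 7.09609140e-01, -4.88032021e-01,  5.08212175e-01],
       [ 7.04595200e-01,  4.90800398e-01, -5.12504219e-01],
       [ 6.87731680e-04,  7.21761537e-01,  6.92141468e-01]]))
wrist (array([[280.10850937,   0.        , 258.09138218],
       [  0.        , 280.10850937, 187.92198552],
       [  0.        ,   0.        ,   1.        ]]), array([0.01431997, 0.        , 0.        , 0.        , 0.        ]), array([ 0.33463417, -0.50241458,  0.37336997]), array([[ 0.45216535,  0.85498229,  0.25407041],
       [-0.8919317 ,  0.43409622,  0.12656344],
       [-0.0020815 , -0.28384106,  0.95886909]]))
```

View pics/top0.png

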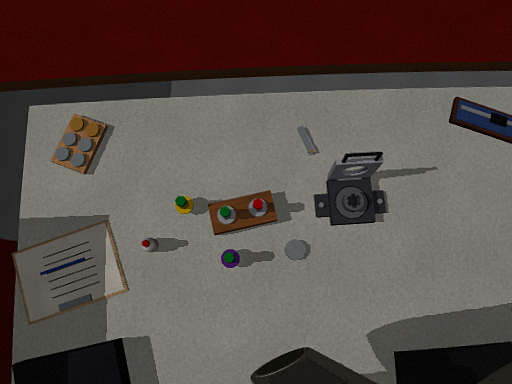

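View pics/scene0.png

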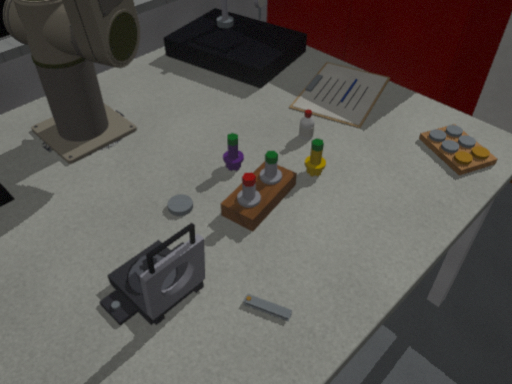

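The top view shows the fixture at about (352,200) with its leaf upright and the handle bar at (362,156). Three things have green tops: grey body in the stand (227,213), yellow (184,203) and purple (230,258). Only the one in the stand is grey like the NO-GO beside it (258,205), so that is the GO gauge. I'll confirm it in a crop.

```bash
python3 - <<'E'
from h import *
im=cv2.imread("pics/top0.png"); 
a=cv2.resize(im[180:280,160:290],None,fx=4.5,fy=4.5,interpolation=cv2.INTER_CUBIC)[:450]
b=cv2.resize(im[140:240,305:395],None,fx=4.5,fy=4.5,interpolation=cv2.INTER_CUBIC)
cv2.imwrite("pics/crop1.png",cv2.resize(np.hstack([a,b]),(790,360)))
ct,cs=cal("top"),cal("scene")
for n,c in(("top",ct),("scene",cs)):
    i=cv2.imread(f"pics/{n}0.png"); h=cv2.cvtColor(i,cv2.COLOR_BGR2HSV)
    for nm,m in(("green",cv2.inRange(h,(45,120,50),(80,255,255))),("red",cv2.inRange(h,(0,200,140),(6,255,255))|cv2.inRange(h,(174,200,140),(180,255,255)))):
        k,l,st,ce=cv2.connectedComponentsWithStats(m)
        print(n,nm,[(st[j,4],ce[j].round(1)) for j in range(1,k) if 20<st[j,4]<600])
print("hub",onz(ct,[[352,201]],.056),"bar ends",onz(ct,[[344,157],[382,154]],.2))
E
```

```text
top green [(np.int32(71), array([179.8, 200.4])), (np.int32(82), array([224.5, 211. ])), (np.int32(82), array([228.5, 257. ]))]
top red []
scene green [(np.int32(78), array([232.2, 138.2])), (np.int32(92), array([316.9, 144. ])), (np.int32(108), array([271.3, 156.5]))]
scene red []
hub [[ 0.56783625 -0.17446325  0.056     ]] bar ends [[ 0.65948886 -0.12714982  0.2       ]
 [ 0.66350186 -0.22871321  0.2       ]]
```

View pics/crop1.png

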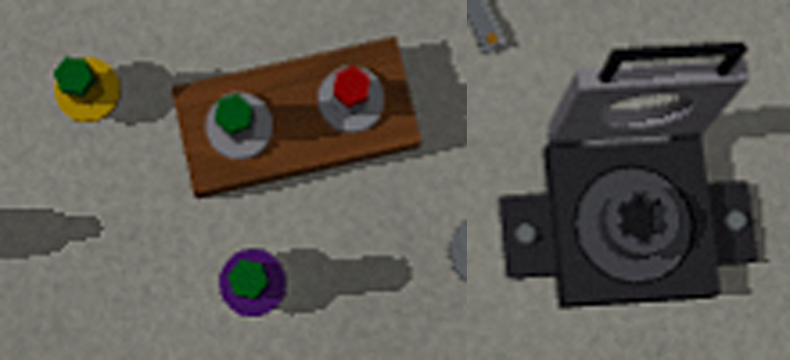

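The crop confirms the GO gauge: grey collar and green hexagon, in the stand's left hole. The yellow and purple ones stand loose on the bench. The fixture's foot bolts are at about (321,205) and (380,201), and the handle bar's middle at about (364,154).

```bash
cat >> h.py <<'E'
def tri(c1,a,c2,b):
    p,r=ray(c1,[a]);q,s=ray(c2,[b]); r=r[0];s=s[0]
    t=np.linalg.lstsq(np.c_[r,-s],q-p,rcond=None)[0]
    A=p+r*t[0];B=q+s*t[1]; return (A+B)/2,np.linalg.norm(A-B)
def delta(pos,yvec,kz=None):
    "shift (tool axes) and wz (rad) to reach pos with tool down and tool y along +-yvec"
    p,Rt=tool(); d=Rt.inv().apply(np.array(pos)-p)
    v=Rt.inv().apply([yvec[0],yvec[1],0]); w=np.arctan2(-v[0],v[1]); w=(w+np.pi/2)%np.pi-np.pi/2
    return d.round(4),round(w,3)
E
python3 - <<'E'
from h import *
ct,cs=cal("top"),cal("scene")
b=onz(ct,[[321.2,204.7],[379.7,200.8]],.014); print(b, b.mean(0)); y=b[0]-b[1]; yaw=np.arctan2(-y[0],y[1]); print("yaw",yaw, np.linalg.norm(y))
print("bar",tri(ct,(363.8,153.9),cs,(172,248)))
print("gauge top",tri(ct,(224.5,211),cs,(271.3,156.5)))
p,Rt=tool();print(p,Rt.as_matrix())
# predicted fixture in top image
C=b.mean(0)[:2]; Rz=R.from_euler('z',yaw)
for q in(1.55,1.65,1.75):
    P=Rz.apply([.072-.179*np.cos(q)+.008*np.sin(q),0,.03+.179*np.sin(q)+.008*np.cos(q)])+[*C,0]; print(q,P,proj(ct,P),proj(cs,P))
P=Rz.apply([0,0,.056])+[*C,0];print("hub",P,proj(ct,P),proj(cs,P))
e=Rz.apply([1,0,0]); h=Rz.apply([.08+.005,0,0])+[*C,0]; print("delta to above bar",delta([h[0],h[1],.30],e))
E
```

```text
[[ 0.56837533 -0.09078108  0.014     ]
 [ 0.57195833 -0.27074621  0.014     ]] [ 0.57016683 -0.18076365  0.014     ]
yaw 0.019906796575311584 0.1800007871921187
bar (array([ 0.66783761, -0.18144062,  0.194422  ]), np.float64(0.0013929797697222787))
gauge top (array([0.54749561, 0.19466675, 0.10246518]), np.float64(0.0007601091332285237))
[ 0.27096765 -0.53484683  0.23046684] [[ 8.92072768e-01  4.51891460e-01 -5.34807988e-04]
 [ 4.51891757e-01 -8.92071766e-01  1.34309004e-03]
 [ 1.29843811e-04 -1.43980937e-03 -9.99998955e-01]]
1.55 [ 0.64642771 -0.17924534  0.20912765] [[365.15361078 159.98126877]] [[163.59519375 234.6472707 ]]
1.65 [ 0.66428574 -0.17888979  0.20780587] [[364.136641  153.5461382]] [[170.51511073 240.81588334]]
1.75 [ 0.68192261 -0.17853865  0.20470752] [[362.95383003 147.476194  ]] [[177.60734116 247.73583427]]
hub [ 0.57016683 -0.18076365  0.056     ] [[354.04837448 200.11885272]] [[149.1416847  265.76968536]]
delta to above bar (array([ 0.5035, -0.1439, -0.0693]), np.float64(-1.122))
```

```bash
python3 -m creep '[{"dz":-0.04,"jaw":0.05},{"dx":0.51,"dy":-0.14,"dz":-0.06,"wz":-1.12,"jaw":0.05},{"dx":0.51,"dy":-0.14,"dz":-0.06,"wz":-1.12,"jaw":0.05},{"dx":0.51,"dy":-0.14,"dz":-0.06,"wz":-1.12,"jaw":0.05},{"dx":0.51,"dy":-0.14,"dz":-0.06,"wz":-1.12,"jaw":0.05},{"dx":0.51,"dy":-0.14,"dz":-0.06,"wz":-1.12,"jaw":0.05},{"dx":0.51,"dy":-0.14,"dz":-0.06,"wz":-1.12,"jaw":0.05},{"dx":0.51,"dy":-0.14,"dz":-0.06,"wz":-1.12,"jaw":0.05},{"dx":0.51,"dy":-0.14,"dz":-0.06,"wz":-1.12,"jaw":0.05},{"dx":0.51,"dy":-0.14,"dz":-0.06,"wz":-1.12,"jaw":0.05},{"dx":0.51,"dy":-0.14,"dz":-0.06,"wz":-1.12,"jaw":0.05},{"dx":0.51,"dy":-0.14,"dz":-0.06,"wz":-1.12,"jaw":0.05}]' 40
python3 - <<'E'
from h import *
c,im=grab("wrist","w1"); p,Rt=tool(); print(p,Rt.as_matrix().round(3)); print(bot.state()['joints'],c[2])
print("bar pred",proj(c,[[.664,-.179+.045,.208],[.664,-.179-.045,.208]]),"hub pred",proj(c,[.570,-.181,.056]), "tcp",proj(c,p+[0,0,.019]))
E
```

```text
[ 0.27097912 -0.53495505  0.23063731] [[ 0.892  0.452 -0.   ]
 [ 0.452 -0.892  0.001]
 [ 0.    -0.001 -1.   ]]
[-1.18741663e+00  1.30887205e-01  1.48886185e+00  1.07893426e-05
  1.52297687e+00 -8.54436326e-02] [ 0.33464907 -0.50245157  0.37350166]
bar pred [[-10083.54914216 -27970.79636673]
 [ -1782.33179384  -9062.65198005]] hub pred [[  -7.29638891 -448.37817275]] tcp [[258.95903489 255.22590237]]invalid input at $[0]: expected keys jaw, dx, dy, dz, wx, wy, wz
```

View pics/w1.png

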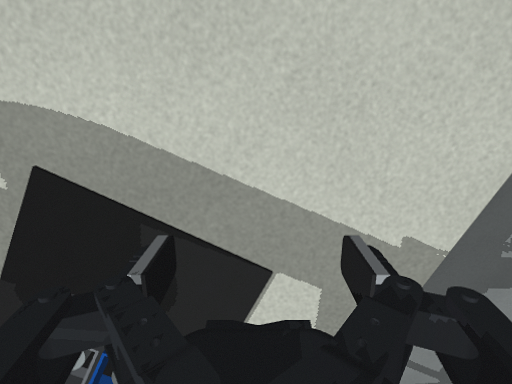

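The move was refused because every row needs all the keys, so the wrist picture shows only bare bench at the start pose.

```bash
python3 -m creep '[{"jaw":0.05,"dx":0,"dy":0,"dz":-0.04,"wx":0,"wy":0,"wz":0},{"jaw":0.05,"dx":0.51,"dy":-0.14,"dz":-0.06,"wx":0,"wy":0,"wz":-1.12},{"jaw":0.05,"dx":0.51,"dy":-0.14,"dz":-0.06,"wx":0,"wy":0,"wz":-1.12},{"jaw":0.05,"dx":0.51,"dy":-0.14,"dz":-0.06,"wx":0,"wy":0,"wz":-1.12},{"jaw":0.05,"dx":0.51,"dy":-0.14,"dz":-0.06,"wx":0,"wy":0,"wz":-1.12},{"jaw":0.05,"dx":0.51,"dy":-0.14,"dz":-0.06,"wx":0,"wy":0,"wz":-1.12},{"jaw":0.05,"dx":0.51,"dy":-0.14,"dz":-0.06,"wx":0,"wy":0,"wz":-1.12},{"jaw":0.05,"dx":0.51,"dy":-0.14,"dz":-0.06,"wx":0,"wy":0,"wz":-1.12},{"jaw":0.05,"dx":0.51,"dy":-0.14,"dz":-0.06,"wx":0,"wy":0,"wz":-1.12},{"jaw":0.05,"dx":0.51,"dy":-0.14,"dz":-0.06,"wx":0,"wy":0,"wz":-1.12},{"jaw":0.05,"dx":0.51,"dy":-0.14,"dz":-0.06,"wx":0,"wy":0,"wz":-1.12},{"jaw":0.05,"dx":0.51,"dy":-0.14,"dz":-0.06,"wx":0,"wy":0,"wz":-1.12}]' 40
python3 - <<'E'
from h import *
c,im=grab("wrist","w2"); p,Rt=tool(); print(p,Rt.as_matrix().round(3)); print(bot.state()['joints'],c[2])
print("bar pred",proj(c,[[.664,-.179+.045,.208],[.664,-.179-.045,.208]]),"hub pred",proj(c,[.570,-.181,.056]), "grasp",proj(c,p+[0,0,.019]))
E
```

```text
t: 1.4
tcp_pos: [0.6648, -0.1766, 0.2907]
tool_rot: [-2.198, -2.244, -0.001]
ft_force: [0.1, -1.1, 0.0]
width: 0.586
[ 0.66667242 -0.17373943  0.29037986] [[-0.023  1.     0.001]
 [ 1.     0.023  0.002]
 [ 0.002  0.001 -1.   ]]
[-0.3306959   0.36066088  1.11414145  0.00259907  1.66691549 -0.35334469] [ 0.66279888 -0.10462312  0.43384808]
bar pred [[259.13227396 143.67147287]
 [256.91300306 244.78903537]] hub pred [[189.41164896 162.1505118 ]] grasp [[263.25862245 250.97542017]]
```

View pics/w2.png

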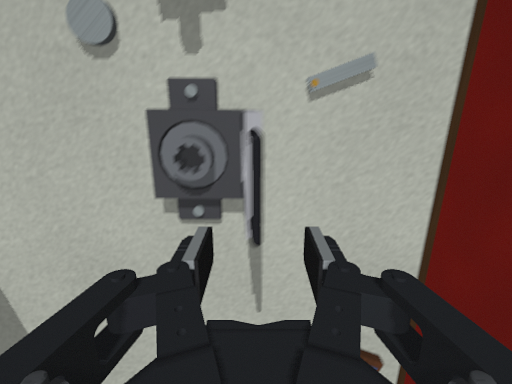

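The wrist view shows the handle bar from (258,133) to (256,243), close to the prediction, with the bore at about (189,157). I'll descend and pinch the bar.

```bash
python3 -m creep '[{"jaw":0.05,"dx":0,"dy":-0.002,"dz":0.03,"wx":0,"wy":0,"wz":0},{"jaw":0.05,"dx":0,"dy":-0.002,"dz":0.06,"wx":0,"wy":0,"wz":0},{"jaw":0.05,"dx":0,"dy":-0.002,"dz":0.085,"wx":0,"wy":0,"wz":0},{"jaw":0.05,"dx":0,"dy":-0.002,"dz":0.102,"wx":0,"wy":0,"wz":0},{"jaw":0.05,"dx":0,"dy":-0.002,"dz":0.102,"wx":0,"wy":0,"wz":0},{"jaw":0,"dx":0,"dy":-0.002,"dz":0.102,"wx":0,"wy":0,"wz":0},{"jaw":0,"dx":0,"dy":-0.002,"dz":0.102,"wx":0,"wy":0,"wz":0},{"jaw":0,"dx":0,"dy":-0.002,"dz":0.102,"wx":0,"wy":0,"wz":0},{"jaw":0,"dx":0,"dy":-0.002,"dz":0.102,"wx":0,"wy":0,"wz":0},{"jaw":0,"dx":0,"dy":-0.002,"dz":0.102,"wx":0,"wy":0,"wz":0}]' 40
python3 - <<'E'
from h import *
s=bot.state(); print(s['tcp_pos'],s['ft_force'],s['width']*.0854)
p,Rt=tool(); g=p+[0,0,.019]
b=np.array([.57017+.072*np.cos(.02),-.1808+.072*.02,.03]); Rz=R.from_euler('z',.02)
v=Rz.inv().apply(g-b); q0=np.arctan2(v[2],-v[0])-np.arctan2(.008,.179); r=np.hypot(v[0],v[2]); print("q",q0,"r",r,"want",np.hypot(.179,.008))
for q in list(np.arange(q0,0,-.09))+[0]:
    f=lambda q:Rz.apply([-.179*np.cos(q)+.008*np.sin(q),0,.179*np.sin(q)+.008*np.cos(q)])
    d=Rt.inv().apply(f(q)-f(q0)); print(round(q,3),d.round(3))
E
```

```text
t: 2.45
tcp_pos: [0.662, -0.1804, 0.1917]
tool_rot: [2.199, 2.239, 0.002]
ft_force: [0.6, -0.5, 6.1]
width: 0.1
[ 0.6619705  -0.18041668  0.19168094] [ 0.5919397  -0.46459068  6.1417018 ] 0.008509165810396112
q 1.635227434316961 r 0.18176148878192486 want 0.1791786817676701
1.635 [0. 0. 0.]
1.545 [-0.    -0.016 -0.001]
1.455 [-0.    -0.032 -0.001]
1.365 [-0.    -0.048  0.001]
1.275 [-0.    -0.064  0.004]
1.185 [-0.    -0.079  0.009]
1.095 [-0.    -0.094  0.015]
1.005 [-0.    -0.109  0.022]
0.915 [-0.    -0.122  0.031]
0.825 [-0.    -0.135  0.041]
0.735 [-0.    -0.147  0.052]
0.645 [-0.    -0.158  0.064]
0.555 [-0.    -0.168  0.076]
0.465 [-0.    -0.176  0.09 ]
0.375 [-0.    -0.183  0.104]
0.285 [-0.    -0.189  0.119]
0.195 [-0.    -0.194  0.135]
0.105 [-0.    -0.197  0.151]
0.015 [-0.    -0.199  0.167]
0 [-0.    -0.199  0.169]
```

```bash
python3 -m creep '[{"jaw":0,"dx":0,"dy":-0.008,"dz":0,"wx":0,"wy":0,"wz":0},{"jaw":0,"dx":0,"dy":-0.024,"dz":-0.001,"wx":0,"wy":0,"wz":0},{"jaw":0,"dx":0,"dy":-0.040,"dz":0,"wx":0,"wy":0,"wz":0},{"jaw":0,"dx":0,"dy":-0.056,"dz":0.002,"wx":0,"wy":0,"wz":0},{"jaw":0,"dx":0,"dy":-0.072,"dz":0.006,"wx":0,"wy":0,"wz":0},{"jaw":0,"dx":0,"dy":-0.087,"dz":0.012,"wx":0,"wy":0,"wz":0},{"jaw":0,"dx":0,"dy":-0.102,"dz":0.018,"wx":0,"wy":0,"wz":0},{"jaw":0,"dx":0,"dy":-0.115,"dz":0.026,"wx":0,"wy":0,"wz":0},{"jaw":0,"dx":0,"dy":-0.128,"dz":0.036,"wx":0,"wy":0,"wz":0},{"jaw":0,"dx":0,"dy":-0.138,"dz":0.044,"wx":0,"wy":0,"wz":0},{"jaw":0,"dx":0,"dy":-0.147,"dz":0.052,"wx":0,"wy":0,"wz":0},{"jaw":0,"dx":0,"dy":-0.147,"dz":0.052,"wx":0,"wy":0,"wz":0}]' 60
python3 - <<'E'
from h import *
s=bot.state(); print(s['tcp_pos'],s['ft_force'],s['width']*.0854)
p,Rt=tool(); g=p+[0,0,.019]
b=np.array([.57017+.072*np.cos(.02),-.1808+.072*.02,.03]); Rz=R.from_euler('z',.02)
v=Rz.inv().apply(g-b); q0=np.arctan2(v[2],-v[0])-np.arctan2(.008,.179); r=np.hypot(v[0],v[2]); print("q",q0,"r",r)
for q in list(np.arange(q0,0,-.08))+[0]:
    f=lambda q:Rz.apply([-.179*np.cos(q)+.008*np.sin(q),0,.179*np.sin(q)+.008*np.cos(q)])
    d=Rt.inv().apply(f(q)-f(q0)); print(round(q,3),d.round(3))
E
```

```text
t: 3.65
tcp_pos: [0.5119, -0.183, 0.1371]
tool_rot: [-2.201, -2.24, 0.003]
ft_force: [-7.1, -0.3, 4.4]
width: 0.09
[ 0.51191229 -0.18298163  0.13708183] [-7.08289518 -0.27623658  4.417771  ] 0.0076645548734129145
q 0.7243234702739577 r 0.18130645278943694
0.724 [0. 0. 0.]
0.644 [-0.    -0.01   0.011]
0.564 [-0.    -0.018  0.022]
0.484 [-0.    -0.026  0.034]
0.404 [-0.    -0.033  0.047]
0.324 [-0.    -0.038  0.06 ]
0.244 [-0.    -0.043  0.074]
0.164 [-0.    -0.046  0.088]
0.084 [-0.    -0.049  0.102]
0.004 [-0.    -0.05   0.116]
0 [-0.    -0.05   0.117]
```

```bash
python3 -m creep '[{"jaw":0,"dx":0,"dy":-0.009,"dz":0.010,"wx":0,"wy":0,"wz":0},{"jaw":0,"dx":0,"dy":-0.018,"dz":0.022,"wx":0,"wy":0,"wz":0},{"jaw":0,"dx":0,"dy":-0.026,"dz":0.034,"wx":0,"wy":0,"wz":0},{"jaw":0,"dx":0,"dy":-0.033,"dz":0.047,"wx":0,"wy":0,"wz":0},{"jaw":0,"dx":0,"dy":-0.038,"dz":0.060,"wx":0,"wy":0,"wz":0},{"jaw":0,"dx":0,"dy":-0.043,"dz":0.074,"wx":0,"wy":0,"wz":0},{"jaw":0,"dx":0,"dy":-0.046,"dz":0.088,"wx":0,"wy":0,"wz":0},{"jaw":0,"dx":0,"dy":-0.048,"dz":0.100,"wx":0,"wy":0,"wz":0},{"jaw":0,"dx":0,"dy":-0.050,"dz":0.110,"wx":0,"wy":0,"wz":0},{"jaw":0,"dx":0,"dy":-0.050,"dz":0.117,"wx":0,"wy":0,"wz":0},{"jaw":0,"dx":0,"dy":-0.050,"dz":0.121,"wx":0,"wy":0,"wz":0},{"jaw":0,"dx":0,"dy":-0.050,"dz":0.121,"wx":0,"wy":0,"wz":0}]'
```

```text
t: 4.85
tcp_pos: [0.4611, -0.1839, 0.0161]
tool_rot: [-2.198, -2.238, 0.006]
ft_force: [-16.3, -2.9, 10.1]
width: 0.092
```

```bash
python3 -m creep '[{"jaw":0.03,"dx":0,"dy":0,"dz":0,"wx":0,"wy":0,"wz":0},{"jaw":0.03,"dx":0,"dy":0,"dz":0,"wx":0,"wy":0,"wz":0},{"jaw":0.03,"dx":0,"dy":0,"dz":0,"wx":0,"wy":0,"wz":0},{"jaw":0.03,"dx":0,"dy":0,"dz":-0.03,"wx":0,"wy":0,"wz":0},{"jaw":0.03,"dx":0,"dy":0,"dz":-0.08,"wx":0,"wy":0,"wz":0},{"jaw":0.06,"dx":-0.03,"dy":0.04,"dz":-0.12,"wx":0,"wy":0,"wz":0},{"jaw":0.06,"dx":-0.05,"dy":0.08,"dz":-0.15,"wx":0,"wy":0,"wz":0},{"jaw":0.06,"dx":-0.066,"dy":0.11,"dz":-0.18,"wx":0,"wy":0,"wz":0},{"jaw":0.06,"dx":-0.066,"dy":0.11,"dz":-0.20,"wx":0,"wy":0,"wz":0},{"jaw":0.06,"dx":-0.066,"dy":0.11,"dz":-0.20,"wx":0,"wy":0,"wz":0},{"jaw":0.06,"dx":-0.066,"dy":0.11,"dz":-0.20,"wx":0,"wy":0,"wz":0},{"jaw":0.06,"dx":-0.066,"dy":0.11,"dz":-0.20,"wx":0,"wy":0,"wz":0}]'
python3 - <<'E'
from h import *
c,im=grab("wrist","w3"); p,Rt=tool(); print(p); print(bot.state()['joints'],c[2])
u=proj(c,[.570,-.181,.056])[0]; print("hub pred",u)
x0,y0=int(u[0])-70,int(u[1])-60; cr=im[max(y0,0):y0+150,max(0,x0):x0+170]; print(max(x0,0),max(y0,0))
ct,t=grab("top","t3")
a=cv2.resize(cr,(510,450),interpolation=cv2.INTER_CUBIC); b=cv2.resize(t[140:240,305:370],(290,450),interpolation=cv2.INTER_CUBIC); cv2.imwrite("pics/c3.png",np.hstack([a,b]))
E
```

```text
t: 6.05
tcp_pos: [0.5742, -0.2469, 0.2148]
tool_rot: [-2.2, -2.24, 0.001]
ft_force: [-0.1, -0.2, 0.1]
width: 0.701
[ 0.57399716 -0.24683807  0.21460369]
[-4.88203599e-01  2.07142665e-01  1.43320034e+00  7.14736180e-05
  1.50392066e+00 -5.06347531e-01] [ 0.57258544 -0.17503154  0.35795592]
hub pred [256.34022662 111.42677371]
186 51
```

View pics/c3.png

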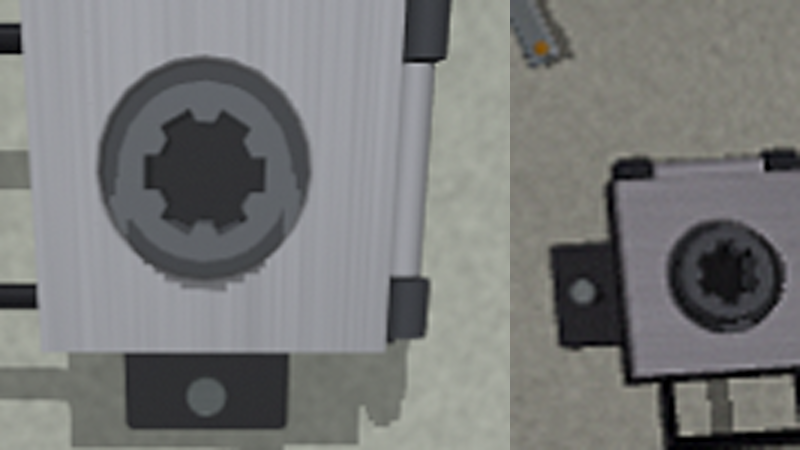

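The leaf lies flat around the boss, with the bore at about (254,108) in the wrist picture. Next I'll measure the bore, then move over to the gauge.

```bash
cat >> h.py <<'E'
def blob(m,seed):
    k,l,st,ce=cv2.connectedComponentsWithStats(m)
    j=1+np.argmin([np.hypot(*(ce[i]-seed))+(1e3 if st[i,4]<60 else 0) for i in range(1,k)])
    mm=(l==j).astype(np.uint8); ct=max(cv2.findContours(mm,cv2.RETR_EXTERNAL,cv2.CHAIN_APPROX_NONE)[0],key=cv2.contourArea)
    return ct[:,0,:].astype(float),st[j,4],ce[j]
def sixfold(P):
    "centre, mean-radius, phase (rad mod 60deg, direction of max radius) of a planar outline by area integration"
    q=(P[:,:2]*1e4).astype(np.float32).reshape(-1,1,2); M=cv2.moments(q); C=np.array([M['m10'],M['m01']])/M['m00']/1e4
    d=P[:,:2]-C; r=np.hypot(*d.T); a=np.arctan2(d[:,1],d[:,0]); s=np.hypot(*(np.roll(d,-1,0)-np.roll(d,1,0)).T)
    ph=np.angle(np.sum(s*(r-r.mean())*np.exp(6j*a)))/6; return C,r.min(),r.max(),ph
E
python3 - <<'E'
from h import *
c=cal("wrist"); im=cv2.imread("pics/w3.png"); g=cv2.cvtColor(im,cv2.COLOR_BGR2GRAY)
s=4; x0,y0=225,80; G=cv2.resize(g[y0:y0+60,x0:x0+60],None,fx=s,fy=s,interpolation=cv2.INTER_CUBIC)
print("levels",G[114,100:140:8],G[114,40])
m=(G<66).astype(np.uint8)
P,A,ce=blob(m,np.array([117,113])); uv=(P+.5)/s-.5+[x0,y0]; print(A,ce)
W=onz(c,uv,.056); print("bore",sixfold(W))
E
python3 -m creep '[{"jaw":0.06,"dx":0.03,"dy":-0.024,"dz":-0.03,"wx":0,"wy":0,"wz":0},{"jaw":0.06,"dx":0.08,"dy":-0.024,"dz":-0.03,"wx":0,"wy":0,"wz":0},{"jaw":0.06,"dx":0.13,"dy":-0.024,"dz":-0.03,"wx":0,"wy":0,"wz":0},{"jaw":0.06,"dx":0.18,"dy":-0.024,"dz":-0.03,"wx":0,"wy":0,"wz":0},{"jaw":0.06,"dx":0.23,"dy":-0.024,"dz":-0.03,"wx":0,"wy":0,"wz":0},{"jaw":0.06,"dx":0.28,"dy":-0.024,"dz":-0.03,"wx":0,"wy":0,"wz":0},{"jaw":0.06,"dx":0.32,"dy":-0.024,"dz":-0.03,"wx":0,"wy":0,"wz":0},{"jaw":0.06,"dx":0.35,"dy":-0.024,"dz":-0.03,"wx":0,"wy":0,"wz":0},{"jaw":0.06,"dx":0.355,"dy":-0.024,"dz":-0.03,"wx":0,"wy":0,"wz":0},{"jaw":0.06,"dx":0.355,"dy":-0.024,"dz":-0.03,"wx":0,"wy":0,"wz":0},{"jaw":0.06,"dx":0.355,"dy":-0.024,"dz":-0.03,"wx":0,"wy":0,"wz":0},{"jaw":0.06,"dx":0.355,"dy":-0.024,"dz":-0.03,"wx":0,"wy":0,"wz":0}]'
python3 - <<'E'
from h import *
c,im=grab("wrist","w4"); p,Rt=tool(); print(p); print(bot.state()['joints'])
h=cv2.cvtColor(im,cv2.COLOR_BGR2HSV); m=cv2.inRange(h,(45,120,30),(80,255,255))
print("pred",proj(c,[.5475,.1947,.110])); k,l,st,ce=cv2.connectedComponentsWithStats(m); print(st[1:],ce[1:])
E
```

```text
levels [51 49 49 49 49] 40
17690 [116.59587337 111.73968344]
bore (array([ 0.56698639, -0.17744777]), np.float64(0.015945675925753224), np.float64(0.021560609371852325), np.float64(-0.009049013362249198))
t: 7.35
tcp_pos: [0.5446, 0.1057, 0.246]
tool_rot: [-2.203, -2.24, 0.001]
ft_force: [-0.3, 0.6, -0.7]
width: 0.7
[0.54470233 0.10566955 0.24613476]
[ 9.93744933e-02  2.77271896e-03  1.59456366e+00 -2.52968283e-04
  1.54451743e+00  8.31351509e-02]
pred [[263.73129912  86.20847806]]
[[245  69  31  33 732]
 [117  75  36  32 861]] [[260.07513661  85.2363388 ]
 [134.36004646  90.34030197]]
```

View pics/w4.png

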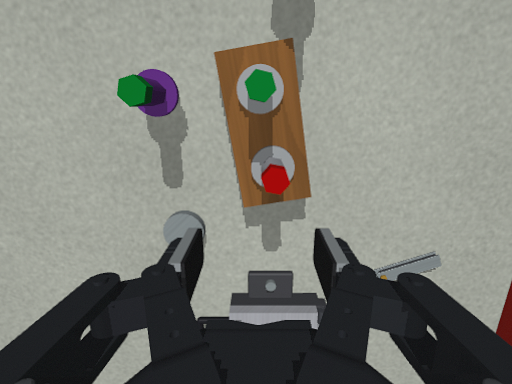

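The wrist view shows the GO gauge's hexagon at (260,85) in the stand, with the red NO-GO at (275,180). The purple one stands apart at (134,90).

```bash
python3 - <<'E'
from h import *
c=cal("wrist"); im=cv2.imread("pics/w4.png"); s=4; x0,y0=230,55
cr=cv2.resize(im[y0:y0+60,x0:x0+60],None,fx=s,fy=s,interpolation=cv2.INTER_CUBIC); G=cr[:,:,1].astype(int)-cr[:,:,2]
v=np.sort(cr[:,:,1][G>50]); print("green levels",v[::len(v)//8])
m=(G>50).astype(np.uint8); P,A,ce=blob(m,np.array([120,120])); uv=(P+.5)/s-.5+[x0,y0]
C,a,b,ph=sixfold(onz(c,uv,.110)); print(C,a,b,"corner",ph,"flat normals",[(round(ph+np.pi/6+k*np.pi/3,3)) for k in(-2,-1,0,1,2)])
p,Rt=tool(); t=Rt.as_matrix(); print("tool yaw y",np.arctan2(t[1,1],t[0,1]))
for k in range(-1,2):
    f=ph+np.pi/6+k*np.pi/3; print(f,delta([*C,.22],[np.cos(f),np.sin(f)]))
# stand outline orientation via nogo red
E
```

```text
green levels [ 87 118 119 119 119 120 120 120 138]
[0.54416632 0.19537992] 0.012867085134957774 0.015222526545078227 corner -0.20992961838971178 flat normals [np.float64(-1.781), np.float64(-0.734), np.float64(0.314), np.float64(1.361), np.float64(2.408)]
tool yaw y 0.016245989589936703
-0.7335283939880106 (array([0.0897, 0.0009, 0.0261]), np.float64(0.75))
0.313669157208587 (array([0.0897, 0.0009, 0.0261]), np.float64(-0.297))
1.3608667084051846 (array([0.0897, 0.0009, 0.0261]), np.float64(-1.345))
```

```bash
python3 -m creep '[{"jaw":0.06,"dx":0.045,"dy":0.001,"dz":0.02,"wx":0,"wy":0,"wz":-0.15},{"jaw":0.06,"dx":0.09,"dy":0.001,"dz":0.04,"wx":0,"wy":0,"wz":-0.297},{"jaw":0.06,"dx":0.09,"dy":0.001,"dz":0.08,"wx":0,"wy":0,"wz":-0.297},{"jaw":0.06,"dx":0.09,"dy":0.001,"dz":0.12,"wx":0,"wy":0,"wz":-0.297},{"jaw":0.06,"dx":0.09,"dy":0.001,"dz":0.16,"wx":0,"wy":0,"wz":-0.297},{"jaw":0.06,"dx":0.09,"dy":0.001,"dz":0.186,"wx":0,"wy":0,"wz":-0.297},{"jaw":0.06,"dx":0.09,"dy":0.001,"dz":0.186,"wx":0,"wy":0,"wz":-0.297},{"jaw":0,"dx":0.09,"dy":0.001,"dz":0.186,"wx":0,"wy":0,"wz":-0.297},{"jaw":0,"dx":0.09,"dy":0.001,"dz":0.186,"wx":0,"wy":0,"wz":-0.297},{"jaw":0,"dx":0.09,"dy":0.001,"dz":0.186,"wx":0,"wy":0,"wz":-0.297},{"jaw":0,"dx":0.09,"dy":0.001,"dz":0.186,"wx":0,"wy":0,"wz":-0.297},{"jaw":0,"dx":0.09,"dy":0.001,"dz":0.186,"wx":0,"wy":0,"wz":-0.297}]' 80
```

```text
t: 8.6
tcp_pos: [0.5459, 0.1971, 0.0632]
tool_rot: [1.844, 2.54, 0.005]
ft_force: [-1.6, -1.6, 7.4]
width: 0.294
```

```bash
python3 -m creep '[{"jaw":0,"dx":0,"dy":0,"dz":-0.01,"wx":0,"wy":0,"wz":0},{"jaw":0,"dx":0,"dy":0,"dz":-0.03,"wx":0,"wy":0,"wz":0},{"jaw":0,"dx":0,"dy":0,"dz":-0.06,"wx":0,"wy":0,"wz":0},{"jaw":0,"dx":0,"dy":0,"dz":-0.10,"wx":0,"wy":0,"wz":0},{"jaw":0,"dx":0,"dy":0,"dz":-0.13,"wx":0,"wy":0,"wz":0},{"jaw":0,"dx":0,"dy":0,"dz":-0.14,"wx":0,"wy":0,"wz":0},{"jaw":0,"dx":0,"dy":0,"dz":-0.14,"wx":0,"wy":0,"wz":0},{"jaw":0,"dx":0,"dy":0,"dz":-0.14,"wx":0,"wy":0,"wz":0}]'
python3 - <<'E'
from h import *
p,Rt=tool(); t=Rt.as_matrix(); s=bot.state(); print(p,s['ft_force'],s['wrist_torque'],"yaw y",np.arctan2(t[1,1],t[0,1]),s['joints'])
print(delta([.5670,-.1774,.20],[np.cos(-.009),np.sin(-.009)]), "tilt",t[:,2])
E
```

```text
t: 9.4
tcp_pos: [0.5431, 0.1968, 0.1985]
tool_rot: [-1.845, -2.541, 0.003]
ft_force: [0.7, -1.0, -5.9]
width: 0.291
[0.54313679 0.19675712 0.19851941] [ 0.65154911 -0.98881101 -5.92065447] [-0.01293224 -0.02231737 -0.00753689] yaw y 0.31500292124944695 [ 2.58767220e-01  8.96722665e-02  1.59189643e+00  6.50295443e-05
  1.46235567e+00 -5.62425876e-02]
(array([-0.3631, -0.0932, -0.0013]), np.float64(0.324)) tilt [-2.27061942e-03 -5.34163336e-04 -9.99997279e-01]
```

```bash
python3 -m creep '[{"jaw":0,"dx":-0.03,"dy":-0.008,"dz":0,"wx":0,"wy":0,"wz":0.03},{"jaw":0,"dx":-0.07,"dy":-0.018,"dz":0,"wx":0,"wy":0,"wz":0.06},{"jaw":0,"dx":-0.115,"dy":-0.030,"dz":0,"wx":0,"wy":0,"wz":0.10},{"jaw":0,"dx":-0.16,"dy":-0.041,"dz":0,"wx":0,"wy":0,"wz":0.15},{"jaw":0,"dx":-0.205,"dy":-0.053,"dz":0,"wx":0,"wy":0,"wz":0.20},{"jaw":0,"dx":-0.25,"dy":-0.064,"dz":0,"wx":0,"wy":0,"wz":0.24},{"jaw":0,"dx":-0.295,"dy":-0.076,"dz":0,"wx":0,"wy":0,"wz":0.28},{"jaw":0,"dx":-0.335,"dy":-0.086,"dz":0,"wx":0,"wy":0,"wz":0.31},{"jaw":0,"dx":-0.355,"dy":-0.091,"dz":0,"wx":0,"wy":0,"wz":0.324},{"jaw":0,"dx":-0.362,"dy":-0.093,"dz":0,"wx":0,"wy":0,"wz":0.324},{"jaw":0,"dx":-0.362,"dy":-0.093,"dz":0,"wx":0,"wy":0,"wz":0.324},{"jaw":0,"dx":-0.362,"dy":-0.093,"dz":0,"wx":0,"wy":0,"wz":0.324}]'
python3 - <<'E'
from h import *
c,im=grab("wrist","w5"); cs,sc=grab("scene","s5"); ct,tp=grab("top","t5")
p,Rt=tool(); t=Rt.as_matrix(); s=bot.state(); print(p,s['ft_force'],"yaw y",np.arctan2(t[1,1],t[0,1]))
print(delta([.5670,-.176,.20],[np.cos(-.009),np.sin(-.009)]))
a=cv2.resize(im,(400,300)); b=cv2.resize(sc[130:310,60:240],(400,400),interpolation=cv2.INTER_CUBIC)
cv2.imwrite("pics/c5.png",np.hstack([cv2.resize(im[200:384,100:420],(460,265)).copy() if 0 else cv2.copyMakeBorder(a,0,100,0,0,0),b]))
E
```

```text
t: 10.6
tcp_pos: [0.5671, -0.1747, 0.1987]
tool_rot: [-2.229, -2.21, 0.001]
ft_force: [-0.6, -0.1, -4.8]
width: 0.294
[ 0.56774802 -0.17460011  0.19995544] [-0.48836002 -0.73442309 -6.01095645] yaw y -0.007173414763581596
(array([-0.0014, -0.0007, -0.    ]), np.float64(0.002))
```

View pics/c5.png

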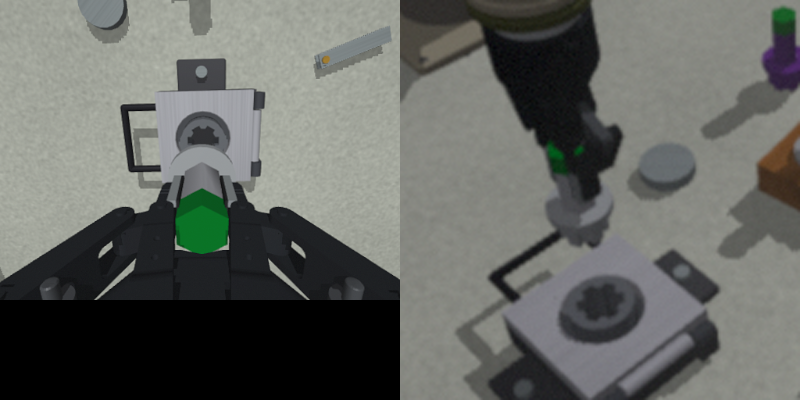

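The gauge hangs upright in the fingers just over the bore, and the wrist camera can see its green hexagonal top. I'll measure the gauge's offset in the hand from that.

```bash
python3 - <<'E'
from h import *
c=cal("wrist"); im=cv2.imread("pics/w5.png"); p,Rt=tool()
G=im[:,:,1].astype(int)-im[:,:,2]; v=im[:,:,1][G>30]; print(np.histogram(v,bins=12))
for th in (100,):
    m=((G>40)&(im[:,:,1]>th)).astype(np.uint8); P,A,ce=blob(m,np.array([258,285])); print(th,A,ce,P.min(0),P.max(0))
    for z in(.044,.047,.050):
        W=onz(c,P,p[2]+z); C,a,b,ph=sixfold(W); print(z,C,"rel tcp",C-p[:2],a,b,"flat",ph+np.pi/6)
E
```

```text
(array([   8,   14,   31,   76, 1293,   94,  111, 2955,   26,    7,    0,
          5]), array([ 43.        ,  52.33333333,  61.66666667,  71.        ,
        80.33333333,  89.66666667,  99.        , 108.33333333,
       117.66666667, 127.        , 136.33333333, 145.66666667,
       155.        ]))
100 3071 [258.81960274 294.45913383] [225. 263.] [291. 324.]
0.044 [ 0.56737782 -0.17825835] rel tcp [-0.00037021 -0.00365825] 0.011949774056001068 0.015621254041645511 flat 1.0442445121144495
0.047 [ 0.56738883 -0.17596713] rel tcp [-0.0003592  -0.00136703] 0.011587841684337427 0.015148120512742733 flat 1.0442444605260173
0.05 [ 0.56739984 -0.17367592] rel tcp [-0.00034819  0.00092419] 0.0112259093228379 0.014674987776204698 flat 1.0442444046011201
```

```bash
python3 -m creep '[{"jaw":0,"dx":-0.0014,"dy":-0.0005,"dz":0.02,"wx":0,"wy":0,"wz":0},{"jaw":0,"dx":-0.0014,"dy":-0.0005,"dz":0.05,"wx":0,"wy":0,"wz":0},{"jaw":0,"dx":-0.0014,"dy":-0.0005,"dz":0.075,"wx":0,"wy":0,"wz":0},{"jaw":0,"dx":-0.0014,"dy":-0.0005,"dz":0.085,"wx":0,"wy":0,"wz":0},{"jaw":0,"dx":-0.0014,"dy":-0.0005,"dz":0.088,"wx":0,"wy":0,"wz":0},{"jaw":0,"dx":-0.0014,"dy":-0.0005,"dz":0.090,"wx":0,"wy":0,"wz":0},{"jaw":0,"dx":-0.0014,"dy":-0.0005,"dz":0.092,"wx":0,"wy":0,"wz":0},{"jaw":0,"dx":-0.0014,"dy":-0.0005,"dz":0.094,"wx":0,"wy":0,"wz":0},{"jaw":0,"dx":-0.0014,"dy":-0.0005,"dz":0.096,"wx":0,"wy":0,"wz":0},{"jaw":0,"dx":-0.0014,"dy":-0.0005,"dz":0.098,"wx":0,"wy":0,"wz":0},{"jaw":0,"dx":-0.0014,"dy":-0.0005,"dz":0.098,"wx":0,"wy":0,"wz":0},{"jaw":0,"dx":-0.0014,"dy":-0.0005,"dz":0.098,"wx":0,"wy":0,"wz":0}]'
```

```text
t: 11.95
tcp_pos: [0.5675, -0.1774, 0.1024]
tool_rot: [2.231, 2.211, 0.001]
ft_force: [2.1, 0.7, -5.4]
width: 0.288
```

No contact load, and the nose is about 5 mm into the bore. I'll continue down.

```bash
python3 -m creep '[{"jaw":0,"dx":0,"dy":0,"dz":0.002,"wx":0,"wy":0,"wz":0},{"jaw":0,"dx":0,"dy":0,"dz":0.004,"wx":0,"wy":0,"wz":0},{"jaw":0,"dx":0,"dy":0,"dz":0.006,"wx":0,"wy":0,"wz":0},{"jaw":0,"dx":0,"dy":0,"dz":0.008,"wx":0,"wy":0,"wz":0},{"jaw":0,"dx":0,"dy":0,"dz":0.010,"wx":0,"wy":0,"wz":0},{"jaw":0,"dx":0,"dy":0,"dz":0.012,"wx":0,"wy":0,"wz":0},{"jaw":0,"dx":0,"dy":0,"dz":0.012,"wx":0,"wy":0,"wz":0}]'
```

```text
t: 12.65
tcp_pos: [0.5675, -0.1774, 0.0901]
tool_rot: [2.231, 2.211, 0.001]
ft_force: [5.0, 0.5, -5.5]
width: 0.294
```

```bash
python3 -m creep '[{"jaw":0,"dx":0,"dy":0.0005,"dz":0.002,"wx":0,"wy":0,"wz":0},{"jaw":0,"dx":0,"dy":0.001,"dz":0.004,"wx":0,"wy":0,"wz":0},{"jaw":0,"dx":0,"dy":0.001,"dz":0.006,"wx":0,"wy":0,"wz":0},{"jaw":0,"dx":0,"dy":0.001,"dz":0.008,"wx":0,"wy":0,"wz":0},{"jaw":0,"dx":0,"dy":0.001,"dz":0.010,"wx":0,"wy":0,"wz":0},{"jaw":0,"dx":0,"dy":0.001,"dz":0.011,"wx":0,"wy":0,"wz":0},{"jaw":0,"dx":0,"dy":0.001,"dz":0.011,"wx":0,"wy":0,"wz":0}]'
```

```text
t: 13.35
tcp_pos: [0.5679, -0.1774, 0.0794]
tool_rot: [-2.231, -2.211, 0.001]
ft_force: [-2.6, 0.6, -0.6]
width: 0.291
```

```bash
python3 -m creep '[{"jaw":0,"dx":0,"dy":-0.0005,"dz":0.001,"wx":0,"wy":0,"wz":0},{"jaw":0,"dx":0,"dy":-0.0005,"dz":0.002,"wx":0,"wy":0,"wz":0},{"jaw":0,"dx":0,"dy":-0.0005,"dz":0.003,"wx":0,"wy":0,"wz":0},{"jaw":0,"dx":0,"dy":-0.0005,"dz":0.003,"wx":0,"wy":0,"wz":0},{"jaw":0,"dx":0,"dy":-0.0005,"dz":0.003,"wx":0,"wy":0,"wz":0}]'
```

```text
t: 13.85
tcp_pos: [0.568, -0.1775, 0.0793]
tool_rot: [2.231, 2.211, 0.0]
ft_force: [-13.2, 5.2, 20.0]
width: 0.294
```

```bash
python3 -m creep '[{"jaw":0,"dx":0.0005,"dy":-0.001,"dz":-0.0005,"wx":0,"wy":0,"wz":0},{"jaw":0,"dx":0.0005,"dy":-0.001,"dz":-0.0005,"wx":0,"wy":0,"wz":0},{"jaw":0,"dx":0.0005,"dy":-0.001,"dz":-0.0005,"wx":0,"wy":0,"wz":0},{"jaw":0,"dx":0.0005,"dy":-0.001,"dz":-0.0005,"wx":0,"wy":0,"wz":0},{"jaw":0,"dx":0.0005,"dy":-0.001,"dz":-0.0005,"wx":0,"wy":0,"wz":0}]'
python3 - <<'E'
from h import *
cs,sc=grab("scene","s6"); c,w=grab("wrist","w6")
a=cv2.resize(sc[180:330,90:240],(400,400),interpolation=cv2.INTER_CUBIC); b=cv2.resize(w[130:350,160:380],(400,400),interpolation=cv2.INTER_CUBIC)
cv2.imwrite("pics/c6.png",np.hstack([a,b])); s=bot.state(); p,Rt=tool(); print(p,s['ft_force'],"axis",Rt.as_matrix()[:,2])
# bystanders: top view difference
ct,t=grab("top","t6"); t0=cv2.imread("pics/top0.png"); d=cv2.absdiff(t,t0).max(2)
for n,(u,v) in dict(nogo=(258,205),block=(296,250),feeler=(308,140),bottle=(149,244)).items(): print(n,(d[v-12:v+12,u-12:u+12]>40).sum())
E
```

```text
t: 14.35
tcp_pos: [0.5678, -0.1775, 0.0792]
tool_rot: [2.23, 2.21, 0.001]
ft_force: [-5.6, 1.2, 11.3]
width: 0.295
[ 0.56789332 -0.17747002  0.07926191] [-5.14703905  1.51156122 11.57210464] axis [ 0.00258982 -0.00125935 -0.99999585]
nogo 45
block 0
feeler 0
bottle 0
```

View pics/c6.png

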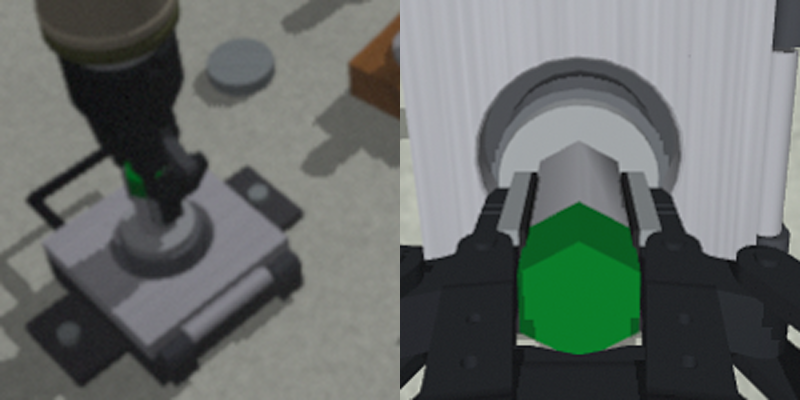

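The collar sits flush on the hub face and the leaf is shut. I'll trim the push to about 20 N and hand in.

```bash
python3 -m creep '[{"jaw":0,"dx":0,"dy":-0.0003,"dz":0.0005,"wx":0,"wy":0,"wz":0},{"jaw":0,"dx":0,"dy":-0.0003,"dz":0.0005,"wx":0,"wy":0,"wz":0},{"jaw":0,"dx":0,"dy":-0.0003,"dz":0.0005,"wx":0,"wy":0,"wz":0},{"jaw":0,"dx":0,"dy":-0.0003,"dz":0.0005,"wx":0,"wy":0,"wz":0},{"jaw":0,"dx":0,"dy":-0.0003,"dz":0.0005,"wx":0,"wy":0,"wz":0},{"jaw":0,"dx":0,"dy":-0.0003,"dz":0.0005,"wx":0,"wy":0,"wz":0}]' && python3 -c "
from station import bot
f=bot.state()['ft_force']; print(f)
if 10<f[2]<25: print(bot.sign_off())"
```

```text
t: 15.1
tcp_pos: [0.5679, -0.1775, 0.0792]
tool_rot: [2.229, 2.209, 0.002]
ft_force: [-6.5, 1.7, 14.4]
width: 0.294
[-6.54356205  1.74693016 14.40138305]
the job is handed in; nothing more can be done
None
```

I lowered the leaf gently by its handle until it lay flat. Then I took the green GO gauge out of the stand, turned it to match the hub's splines, slid it home and handed the job in at about 15.1 s. The hand-in reports no verdict.

- **Seating:** the gauge stopped where the collar should meet the hub's face. The pictures show the collar flush and the leaf flat. The tool axis is within about 0.003 rad of vertical.
- **Push and grip:** the wrist reads 14.4 N upward. With the gauge's weight of about 5.5 N added, that is about 20 N on the hub. A sideways load of about 6.5 N remains. The fingers are still closed on the handle at about 25 mm, with an 80 N grip set.
- **Bystanders:** the test block, feeler set and oil bottle show no change in the top view. A few pixels (45) changed around the NO-GO gauge. I put that down to the GO gauge's shadow being gone and did not check further.
- **What went wrong:** my first move was refused because every row needs all seven values. Nothing moved, and it cost one picture.

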